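# One turn of the stop wheel

### The job

Bring the steel stop of the oven-panel jig one screw pitch closer to the panel: push the hand wheel round clockwise, seen from above, by its upright handle through exactly one turn, so that the handle ends where it began to within about ten degrees. Push the handle gently with the fingertips or the outside of the fingers, without gripping it; then draw the hand clear and leave the things around where they are.

Things in the scene. Friction and masses are not known exactly. Their poses are not given: they have to be found in the camera images.
- wheel (a joint): angle of the hand wheel in rad about its upright shaft; it grows as the wheel turns clockwise seen from above, one turn is 6.283. It starts anywhere from -1.2 to 1.2. The wheel is bare steel, 178 mm over its round rim (rim bar 18 mm thick, its middle on a circle of 80 mm radius, its top 127 mm above the bench), with a hub 48 mm wide whose top is 137 mm above the bench, and three spokes; it turns stiffly (about 3 N at the handle), has no spring and stays where it is left
- wheel_axis (a point): point on the shaft's axis, at the middle of the wheel's hub and at the height of the rim bar's middle, 118 mm above the bench; it does not turn with the wheel. Nothing of the jig but the wheel and its handle stands higher than 142 mm above the bench
- handle: black upright round handle, 22 mm across, standing on the wheel rim at the end of one spoke and free to revolve on its own pin, 80 mm from the shaft's axis. Its origin is on its own axis, at the height of the rim bar's middle (118 mm above the bench); its z points up; the black grip runs from 8 to 67 mm above the origin (its top 185 mm above the bench)
- stop (a joint): travel in m of the steel stop along the jig's two bars, away from the wheel; the wheel's screw moves it 10 mm for each turn clockwise
- bin: bystander: loose open blue plastic bin, 160 x 110 x 70 mm high, beside the jig; origin at the centre of its underside
- screwdriver: bystander: loose screwdriver lying on the bench beyond the wheel, its length along its x
- spray: bystander: loose white bottle, 60 mm across and 140 mm high, standing on the bench; origin at the centre of its underside

How it is judged:
On the way:
1. the handle, pushed by the fingers, is about half a turn round clockwise (more than 140 mm from its start) (distance of handle from where it was at the start of the episode above 0.14 m and value of joint wheel between 1.2 and 5.3 rad and contact force between the fingers and handle above 0.3 N), for 0.04 s.
At the end, for the whole second after the job is handed in: the wheel has been turned once clockwise (not twice, not back) and is at rest with its handle within 16 mm (11 degrees) of where it began (distance of handle from where it was at the start of the episode below 0.016 m and value of joint wheel between 4.8 and 7.8 rad and velocity of joint wheel between -0.05 and 0.05 rad/s); the robot touches nothing.
It fails at once if the wheel is turned well the wrong way (value of joint wheel below -1.7 rad).
It fails at once if the wheel is driven far beyond one turn (value of joint wheel above 8.4 rad).
It fails at once if the handle is gripped or pushed harder than 30 N (contact force between the fingers and handle above 30 N).
It fails at once if the bin, the screwdriver or the bottle is moved more than 20 mm or lifted (distance of any of bin, screwdriver, spray from where it was at the start of the episode above 0.02 m).
It also fails if it takes over 69 s, if anything falls off the work surface, if the arm or the gripper's body presses on something with over 40 N, if the wrist force passes 120 N, or if a joint passes its speed limit or range.

### The arm

A 6-joint arm with a two-finger parallel gripper is mounted at the origin on the work surface. World frame = base frame: x ahead of the robot, y to its left, z up, the work surface at z = 0. Lengths are in m, angles in rad, forces in N, time in s.
With the tool pointing down it reaches from about 0.15 to 0.775 m from the base axis. Payload 6.1 kg.
Tool frame: the origin (TCP) lies midway between the tips of the shut fingers; the grasp point (between the pads) lies ctrl.hold_point_z behind it (ctrl.hold_point_z is the distance from the TCP to the grasp point, in m); z points along the fingers, y is the direction in which the jaws open and shut (so a half turn about z gives the same grasp; the last joint's range is limited). The gripper opens to 85 mm and grips with 20 to 120 N. Pads are 22 mm wide; open, the fingers measure 114 mm over their backs; the gripper's body (76 mm by 85 mm) begins 54 mm behind the grasp point. The pads swing forward as they close: fully open they stand 13 mm farther back than shut.
Start: joints at [1.226, 0.126, -0.04, 1.405, 0, 1.571], TCP at [0.177, 0.494, 0.231] pointing down, gripper open.
Joint ranges: [-2.72, 2.72], [-0.95, 1.95], [-1.27, 1.35], [-1.78, 2.02], [-1.46, 1.47], [-3.14, 3.14]. Speed limits (rad/s): [2.39, 2.39, 3.01, 3.14, 3.14, 3.14].

### API

Orientations are given as a unit quaternion [x, y, z, w].
In Python, from station import ctrl gives the robot as it stands.
- The arm moves only by the tool play_rows, never from a script. Its argument "commands" is text: rows parted by semicolons, each of 4 numbers parted by spaces: the shift along the tool's x, y, z each as a share of 40 mm, from -1 to 1, then the turn about the tool's z as a share of 8 degrees, from -1 to 1. In form: tx ty tz spin; .... A call has 1 to 10 rows; each row shifts and turns the commanded pose from where the row before left it, along the tool's axes as they then stand; what a row does not reach is not made up. A row lasts 1/10 s, in which the tool goes at most 50 mm and 8.59 degrees, less where a joint would pass 70% of its speed; a pose out of reach is approached as far as the arm can. A call with a number of a shift or a turn outside -1 to 1 is refused whole. A call with a gripper value outside its range is refused whole. "fingers" is the opening, from 0 (shut) to 1 (fully open), set as the call begins (left out, the last holds). The fingers move at their own pace and stop on an object; "grip_force" is the grip in N (left out, the last holds). Time passes only in rows, so rows that do not move let the fingers close. It gives the time, the measured TCP pose, the force and the opening at its end, in the units of the state.
- ctrl.state(): the state, without advancing time (a new reading comes with each control period).
- ctrl.snapshot(name): name is "side" or "top"; returns a dict with "img" (384x512x3 uint8, red, green, blue), "depth" (384x512 float32, m along the optical axis (not along the pixel's ray), 0 where there is no reading), "vfov" (degrees; the focal length in pixels is half the picture's height over the tangent of half this angle, whatever the lens; pixels are square), "cx", "cy" (the principal point, pixels), "eye" and "rotation" of the camera in the world. Camera axes: x right, y down, z forward; pixel columns grow to the right and rows downward; lengths in m; the calibration is good to about 2 mm. A picture is of the moment at which its call begins.
- ctrl.job_done(): hands the job in, once; it reports no verdict.
Trained networks look in the newest picture that a camera, given by its name, has taken for a name from the list of things; names that differ only in an ending like _2 or _b are one class to them, and where a whole thing is asked for, a point or a joint stands for the part that bears it (a point fixed in the world has none). Each returns a list of dicts, best first, with "p" (0 to 1); they miss things now and then, are a little off and sometimes report something else, mostly with a low value. They report only what shows in the picture. A call takes as long as a camera call.
- ctrl.find_in(target, camera): "position" ([x, y, z] in m, in world coordinates, good to about 4 mm: the middle of the surface that is visible of it).
- ctrl.landmark_of(target, camera): "position" ([x, y, z] in m, in world coordinates, good to about 4 mm: a listed point, or the origin of a listed thing).
The state is a dict: "time": time; "joints": joint angles; "dq": joint speeds; "joint_torque": joint torques, N m; "eef_pos": TCP position; "tool_rot": TCP orientation; "wrist_force": force on the tool from outside, world axes, zero at the start; "torque": the same for the moment, N m; "gripper_width": opening from 0.0 (shut) to 1.0 (fully open).
Only numpy, scipy, OpenCV 4.12 (cv2) and the standard library are available. Lean on these libraries where they do the work, as an engineer would, in place of code of your own. Each camera call takes 0.05 s, during which the arm holds its last target. There are 200 camera calls.

## Working session

There is one attempt and no reset: what is moved stays moved. The work goes in short steps, Python scripts to look and compute and a tool call to move; the robot and the scene stay as the last step left them, time stands still between calls to the robot, and variables do not carry over. Pictures are saved under pics/ and viewed, about 8 in all and at most 12, crops included, and the job is handed in when it is done.

Besides the shell and the picture viewer there is one more tool, called after ">>>" as name(argument=value, ...) on one line, values as JSON. play_rows: Moves the arm, as the interface text tells. Its arguments: {"type":"object","properties":{"commands":{"type":"string"},"fingers":{"type":"number"},"grip_force":{"type":"number"}},"required":["commands"]}

```bash
mkdir -p pics
cat > h.py <<'E'
from station import ctrl
import numpy as np, cv2
def look(cam,name=None):
    s=ctrl.snapshot(cam)
    if name: cv2.imwrite('pics/'+name+'.png',s['img'][:,:,::-1])
    return s
def pix(s,p):
    f=s['img'].shape[0]/2/np.tan(np.radians(s['vfov'])/2)
    c=np.array(s['rotation']).T@(np.array(p)-s['eye'])
    return [s['cx']+f*c[0]/c[2], s['cy']+f*c[1]/c[2]]
E
python3 - <<'E'
from h import *
a=[]
for cam in ['top','side']:
    s=look(cam,cam+'1'); a.append(s['img'])
    print(cam,np.round(s['eye'],3))
    for t in ['wheel_axis','handle','bin','screwdriver','spray']:
        for r in ctrl.landmark_of(t,cam)[:2]: print(t,np.round(r['position'],3),round(r['p'],2),np.round(pix(s,r['position'])))
cv2.imwrite('pics/both.png',np.vstack(a)[:,:,::-1])
s=ctrl.state();print(s['time'],s['eef_pos'],s['tool_rot'],s['gripper_width'],ctrl.hold_point_z)
E
```

```text
top [0.366 0.022 0.992]Traceback (most recent call last):
  File "<stdin>", line 7, in <module>
  File "h.py", line 9, in pix
    c=np.array(s['rotation']).T@(np.array(p)-s['eye'])
      ~~~~~~~~~~~~~~~~~~~~~~~~~^^~~~~~~~~~~~~~~~~~~~~~
ValueError: matmul: Input operand 1 has a mismatch in its core dimension 0, with gufunc signature (n?,k),(k,m?)->(n?,m?) (size 3 is different from 4)
```

View pics/top1.png

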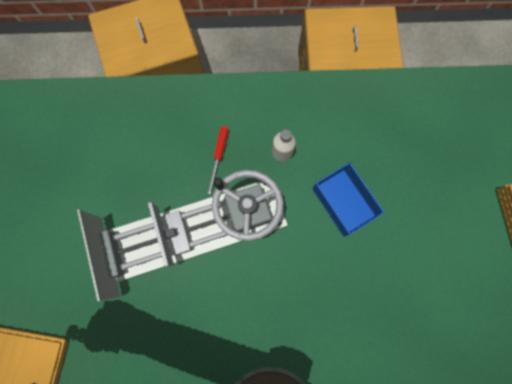

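The top view shows the wheel at about (248,205). Its black handle is at (219,183), with the screwdriver at (219,160), the bottle at (284,145) and the bin at (347,200).

```bash
sed -i "s/np.array(s\['rotation'\]).T/R(s).T/; 2a from scipy.spatial.transform import Rotation as Ro\ndef R(s): return Ro.from_quat(s['rotation']).as_matrix()" h.py
python3 - <<'E'
from h import *
for cam in ['top','side']:
    s=look(cam,cam+'1')
    print(cam,np.round(s['eye'],3))
    for t in ['wheel_axis','handle','bin','screwdriver','spray']:
        for r in ctrl.landmark_of(t,cam)[:2]: print(t,np.round(r['position'],3),round(r['p'],2),np.round(pix(s,r['position'])))
s=ctrl.state();print(s['time'],s['eef_pos'],s['tool_rot'],s['gripper_width'],ctrl.hold_point_z)
print(Ro.from_quat(s['tool_rot']).as_matrix().round(2))
E
```

```text
top [0.366 0.022 0.992]
wheel_axis [0.519 0.038 0.114] 0.87 [248. 206.]
handle [0.569 0.105 0.114] 0.57 [220. 187.]
bin [ 0.544 -0.233  0.002] 0.55 [345. 201.]
screwdriver [0.675 0.122 0.002] 0.89 [218. 160.]
spray [ 0.7   -0.062  0.   ] 0.64 [281. 150.]
side [0.318 0.599 0.874]
wheel_axis [0.521 0.042 0.119] 0.69 [266. 220.]
handle [0.566 0.107 0.118] 0.5 [232. 240.]
bin [ 0.542 -0.231 -0.003] 0.59 [295. 168.]
screwdriver [ 0.674  0.121 -0.   ] 0.9 [186. 262.]
spray [ 0.695 -0.064  0.002] 0.82 [213. 198.]
0.7 [0.17744528 0.4941188  0.23133703] [1.71541020e-01 9.85176976e-01 5.83133419e-05 1.11015665e-05] 0.9982329152747653 0.0187
[[-0.94  0.34  0.  ]
 [ 0.34  0.94  0.  ]
 [-0.    0.   -1.  ]]
```

```bash
sleep 1; ls pics
```

```text
side1.png
top1.png
```

```bash
cat >> h.py <<'E'
def cloud(s):
    f=s['img'].shape[0]/2/np.tan(np.radians(s['vfov'])/2); d=s['depth']
    v,u=np.mgrid[:d.shape[0],:d.shape[1]]
    return (np.stack([(u-s['cx'])*d/f,(v-s['cy'])*d/f,d],-1)@R(s).T+s['eye'])[d>0]
def wheel(s,c0=np.array([.52,.04])):
    P=cloud(s); r=np.hypot(*(P[:,:2]-c0).T)
    rim=P[(abs(P[:,2]-.123)<.007)&(abs(r-.08)<.02)]
    A=np.c_[2*rim[:,:2],np.ones(len(rim))]; x=np.linalg.lstsq(A,(rim[:,:2]**2).sum(1),rcond=None)[0]
    top=P[(abs(P[:,2]-.185)<.008)&(abs(r-.08)<.03)]
    return x[:2],np.sqrt(x[2]+x[:2]@x[:2]),len(rim),top.mean(0) if len(top) else None,len(top)
E
python3 - <<'E'
from h import *
for cam in ['top','side']: print(cam,wheel(look(cam)))
print([ctrl.state()[k] for k in('joints','eef_pos')])
E
```

```text
top (array([0.52078752, 0.0385369 ]), np.float64(0.07852823550965096), 1450, array([0.56620504, 0.10409435, 0.18434707]), 65)
side (array([0.51990472, 0.04318636]), np.float64(0.07907649520729629), 1879, array([0.56492246, 0.10807049, 0.18210474]), 98)
[array([ 1.22602080e+00,  1.25748593e-01, -3.95940520e-02,  1.40539597e+00,
       -5.92699939e-06,  1.57077106e+00]), array([0.17743856, 0.49408872, 0.23132424])]
```

View pics/side1.png

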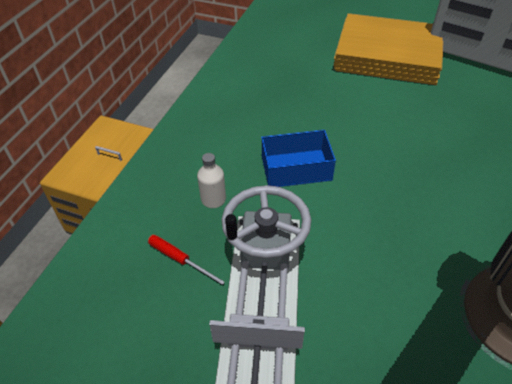

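>>> play_rows(commands="0 0 0 -1;0 0 0 -1", fingers=0)

```text
time: 1.0
eef_pos: [0.1775, 0.4941, 0.2313]
tool_rot: [0.03, 1.0, 0.0, 0.0]
wrist_force: [-0.1, -0.3, 0.2]
gripper_width: 0.694
```

The side view shows the handle upright at (231,227), with the bottle, bin and screwdriver all clear of the wheel. Next I'll find the sign of joint 6 and plan the rows.

Run:
```python
from h import *
print(ctrl.state()['joints'])
```

```text
[ 1.22598359e+00  1.25754213e-01 -3.95671161e-02  1.40541856e+00
 -2.27413786e-05  1.28592262e+00]
```

>>> play_rows(commands="0 0 0 -1;0 0 0 -1;0 0 0 -1;0 0 0 -1;0 0 0 -1;0 0 0 -1;0 0 0 -1;0 0 0 -1;0 0 0 -1;0 0 0 -1")

```text
time: 2.0
eef_pos: [0.1774, 0.4941, 0.2313]
tool_rot: [-0.62, 0.785, -0.0, 0.0]
wrist_force: [-0.7, -0.1, 0.3]
gripper_width: 0.0
```

>>> play_rows(commands="0 0 0 -1;0 0 0 -1;0 0 0 -1;0 0 0 -1;0 0 0 -1;0 0 0 -1;0 0 0 -1;0 0 0 -1;0 0 0 -0.6;0 0 0 0")

```text
time: 3.0
eef_pos: [0.1775, 0.4941, 0.2313]
tool_rot: [0.954, -0.3, 0.0, 0.0]
wrist_force: [0.0, 0.0, -0.4]
gripper_width: 0.001
```

```bash
cat >> h.py <<'E'
def rel(p):
    s=ctrl.state(); M=Ro.from_quat(s['tool_rot']).as_matrix()
    print('t',s['time'],'pos',s['eef_pos'].round(4),'yaw',np.degrees(np.arctan2(M[1,0],M[0,0])).round(1),'j',s['joints'].round(2),'w',s['gripper_width'])
    print('shift/40mm',(M.T@(np.array(p)-s['eef_pos'])/.04).round(2))
E
python3 -c "
from h import *
rel([.5364,.127,.231])"
```

```text
t 3.0 pos [0.1775 0.4941 0.2313] yaw -34.9 j [ 1.23  0.13 -0.04  1.41 -0.   -1.31] w 0.0014796569054905861
shift/40mm [1.261e+01 2.380e+00 1.000e-02]
```

>>> play_rows(commands="0.9 0.17 0 0;0.9 0.17 0 0;0.9 0.17 0 0;0.9 0.17 0 0;0.9 0.17 0 0;0.9 0.17 0 0;0.9 0.17 0 0;0.9 0.17 0 0;0.9 0.17 0 0;0.9 0.17 0 0")

```text
time: 4.0
eef_pos: [0.4345, 0.2308, 0.2314]
tool_rot: [0.953, -0.302, 0.0, -0.0]
wrist_force: [0.2, -0.3, -0.4]
gripper_width: -0.001
```

>>> play_rows(commands="0.9 0.17 0 0;0.9 0.17 0 0;0.9 0.17 0 0;0.9 0.17 0 0;0 0 0 0;0 0 0 0")

```text
time: 4.6
eef_pos: [0.5361, 0.1267, 0.2309]
tool_rot: [0.953, -0.302, -0.0, 0.0]
wrist_force: [-0.1, -0.1, 0.6]
gripper_width: 0.001
```

```bash
python3 -c "
from h import *
rel([.5364,.127,.147])
look('top','top2');s=look('side','side2')
print(wheel(s))"
```

```text
t 4.6 pos [0.5361 0.1267 0.2309] yaw -35.1 j [ 0.23  0.18  0.02  1.41  0.   -2.3 ] w 0.0006843617721128971
shift/40mm [ 0.   -0.01  2.1 ]
(array([0.51970495, 0.04341544]), np.float64(0.0789144315566387), 1557, array([0.56468727, 0.10775137, 0.18234371]), 94)
```

View pics/side2.png

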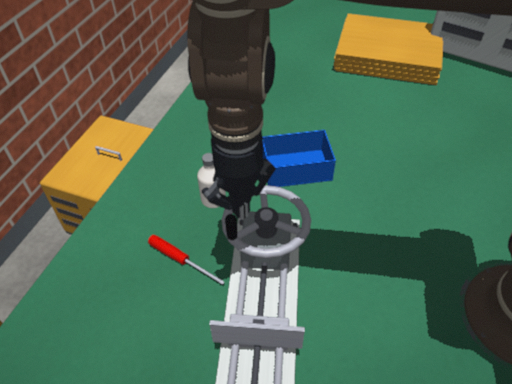

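The side view shows the shut fingers behind the handle at about (240,215) and above the wheel. Lowering now, then a slow approach to contact.

>>> play_rows(commands="0 0 0.5 0;0 0 0.7 0;0 0 0.6 0;0 0 0.3 0;0 0 0 0;0 0 0 0")

```text
time: 5.3
eef_pos: [0.536, 0.1279, 0.1483]
tool_rot: [0.954, -0.3, 0.0, -0.0]
wrist_force: [0.7, -0.0, 0.5]
gripper_width: 0.0
```

>>> play_rows(commands="0.05 0 0 0;0.05 0 0 0;0.05 0 0 0;0.05 0 0 0;0.05 0 0 0;0.05 0 0 0;0.05 0 0 0;0 0 0 0")

```text
time: 6.1
eef_pos: [0.5476, 0.1191, 0.1472]
tool_rot: [0.954, -0.3, -0.0, 0.0]
wrist_force: [-0.1, 0.9, -0.9]
gripper_width: 0.003
```

>>> play_rows(commands="0.05 -0.01 0 0.2;0.07 -0.015 0 0.25;0.1 -0.02 0 0.35;0.141 -0.034 0 0.5;0.141 -0.034 0 0.5;0.141 -0.034 0 0.5;0.141 -0.034 0 0.5;0.141 -0.034 0 0.5;0.141 -0.034 0 0.5;0.141 -0.034 0 0.5")

```text
time: 7.1
eef_pos: [0.5865, 0.0907, 0.1473]
tool_rot: [0.821, -0.57, -0.001, -0.001]
wrist_force: [-1.0, 3.8, 0.5]
gripper_width: 0.002
```

```bash
cat >> h.py <<'E'
C=np.array([.5203,.041])
def chk():
    s=ctrl.state(); M=Ro.from_quat(s['tool_rot']).as_matrix(); D=np.arctan2(M[1,0],M[0,0])
    q=s['eef_pos'][:2]-C; t=np.array([np.cos(D),np.sin(D)]); n=np.array([-t[1],t[0]])
    print('t',s['time'].round(2),'yaw',np.degrees(D).round(1),'finger t,n mm',(q@t*1e3).round(1),(q@n*1e3).round(1),'z',s['eef_pos'][2].round(4),'F',s['wrist_force'].round(1),'j6',s['joints'][5].round(2))
    for cam in['top','side']:
        _,_,_,h,k=wheel(look(cam)); 
        if k: print(cam,h.round(4),k,'ang',np.degrees(np.arctan2(*(h[:2]-C)[::-1])).round(1))
        for r in ctrl.landmark_of('handle',cam)[:1]: p=r['position'];print('net',np.round(p,3),round(r['p'],2),'ang',np.degrees(np.arctan2(p[1]-C[1],p[0]-C[0])).round(1))
E
python3 -c "
from h import *
chk()"
```

```text
Traceback (most recent call last):
  File "h.py", line 31, in chk
    print('t',s['time'].round(2),'yaw',np.degrees(D).round(1),'finger t,n mm',(q@t*1e3).round(1),(q@n*1e3).round(1),'z',s['eef_pos'][2].round(4),'F',s['wrist_force'].round(1),'j6',s['joints'][5].round(2))
              ^^^^^^^^^^^^^^^
AttributeError: 'float' object has no attribute 'round'
```

Contact is made: the wrist reads about 4 N, as expected.

```bash
sed -i "s/s\['time'\].round(2)/s['time']/" h.py; python3 -c "
from h import *
chk()"
```

```text
t 7.1 yaw -69.5 finger t,n mm -23.4 79.4 z 0.1473 F [-1.   3.8  0.5] j6 -1.78
side [0.5825 0.0952 0.1858] 102 ang 41.0
```

>>> play_rows(commands="0.2 -0.045 0 0.7;0.284 -0.057 0 1;0.284 -0.057 0 1;0.284 -0.057 0 1;0.284 -0.057 0 1;0.284 -0.057 0 1;0.284 -0.057 0 1;0.284 -0.057 0 1;0.284 -0.057 0 1;0.284 -0.057 0 1")

```text
time: 8.3
eef_pos: [0.5822, -0.0141, 0.1473]
tool_rot: [-0.282, 0.959, 0.0, 0.001]
wrist_force: [3.8, 3.2, -1.9]
gripper_width: -0.004
```

```bash
python3 -c "
from h import *
look('side','side3');chk()"
```

```text
t 8.35 yaw -147.6 finger t,n mm -20.7 80.1 z 0.1474 F [-0.1 -0.8  0.5] j6 -0.59
side [ 0.5621 -0.0229  0.1839] 48 ang -56.8
net [ 0.564 -0.03   0.116] 0.57 ang -58.7
```

View pics/side3.png

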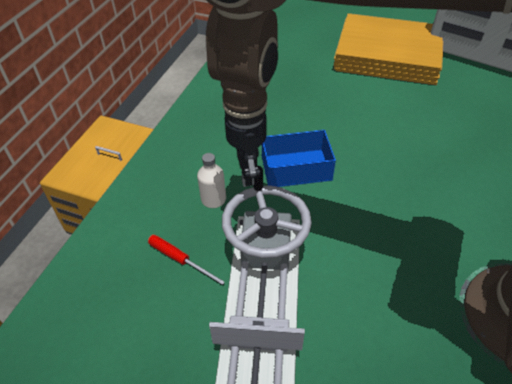

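The handle is just ahead of the fingers at about (256,183). Its angle of -58° matches the plan, and the bystanders haven't moved.

>>> play_rows(commands="0.141 -0.034 0 0.5;0.2 -0.045 0 0.7;0.284 -0.057 0 1;0.284 -0.057 0 1;0.284 -0.057 0 1;0.284 -0.057 0 1;0.284 -0.057 0 1;0.284 -0.057 0 1;0.284 -0.057 0 1;0.284 -0.057 0 1")

```text
time: 9.55
eef_pos: [0.4847, -0.0347, 0.1474]
tool_rot: [0.348, 0.937, -0.0, 0.001]
wrist_force: [3.6, -3.8, -2.3]
gripper_width: -0.001
```

```bash
python3 -c "
from h import *
chk()"
```

```text
t 9.55 yaw 139.3 finger t,n mm -22.4 80.6 z 0.1474 F [ 3.6 -3.8 -2.3] j6 0.64
side [ 0.4686 -0.0194  0.1838] 146 ang -130.5
net [ 0.469 -0.016  0.118] 0.71 ang -132.1
```

>>> play_rows(commands="0.141 -0.034 0 0.5;0.284 -0.057 0 1;0.284 -0.057 0 1;0.284 -0.057 0 1;0.284 -0.057 0 1;0.284 -0.057 0 1;0.284 -0.057 0 1;0.284 -0.057 0 1;0.284 -0.057 0 1;0.284 -0.057 0 1")

```text
time: 10.75
eef_pos: [0.4378, 0.0564, 0.1474]
tool_rot: [0.851, 0.525, -0.001, 0.001]
wrist_force: [-1.4, -3.7, 1.3]
gripper_width: 0.001
```

>>> play_rows(commands="0.284 -0.057 0 1;0.2 -0.045 0 0.7;0.141 -0.034 0 0.5;0 0 0 0;0 0 0 0")

```text
time: 11.25
eef_pos: [0.4468, 0.081, 0.1472]
tool_rot: [0.92, 0.391, -0.0, -0.0]
wrist_force: [-0.5, -0.7, -0.1]
gripper_width: -0.004
```

```bash
python3 -c "
from h import *
chk()"
```

```text
t 11.25 yaw 46.1 finger t,n mm -22.2 80.6 z 0.1472 F [-0.5 -0.7 -0.1] j6 2.52
side [0.4593 0.0956 0.1836] 139 ang 138.1
net [0.465 0.098 0.115] 0.76 ang 134.5
```

>>> play_rows(commands="-0.2 0 0 0;-0.2 0 0 0;0 0 0 -1;0 0 0 -1;0 0 0 -1;0 0 0 -1;0 0 0 -1;0 0 0 -1;0 0 0 -1;0 0 0 -1")

```text
time: 12.45
eef_pos: [0.4348, 0.0688, 0.1474]
tool_rot: [0.572, 0.82, -0.0, 0.0]
wrist_force: [-0.0, -0.7, -0.7]
gripper_width: -0.005
```

>>> play_rows(commands="0 0 0 -1;0 0 0 -1;0 0 0 -1;0 0 0 -0.25;0 0.1 0 0;0 0.05 0 0;0 0.05 0 0;0 0 0 0")

```text
time: 13.25
eef_pos: [0.4411, 0.0752, 0.1473]
tool_rot: [0.376, 0.927, 0.0, 0.0]
wrist_force: [-0.6, 0.1, 0.1]
gripper_width: 0.003
```

```bash
python3 -c "
from h import *
look('side','side4');chk()"
```

```text
t 13.3 yaw 135.8 finger t,n mm 80.7 30.8 z 0.1472 F [-1.3 -0.2 -0.3] j6 0.94
side [0.4465 0.0913 0.1842] 132 ang 145.7
net [0.466 0.094 0.112] 0.77 ang 136.0
```

View pics/side4.png

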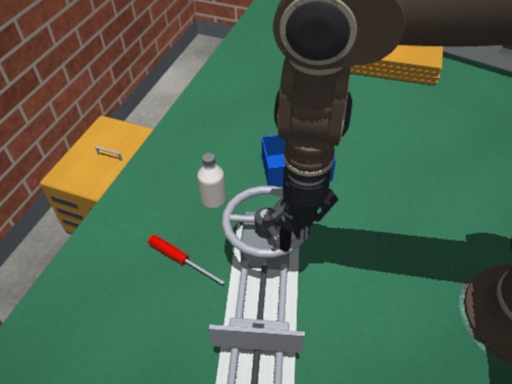

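The handle at about (285,238) is just ahead of the fingers. I'll close the gap and push on.

>>> play_rows(commands="0 0.05 0 0;0 0.05 0 0;0 0.03 0 0;0.01 0.05 0 0.2;0.02 0.07 0 0.25;0.04 0.141 0 0.5;0.04 0.141 0 0.5;0.04 0.141 0 0.5;0.04 0.141 0 0.5;0.04 0.141 0 0.5")

```text
time: 14.5
eef_pos: [0.4651, 0.1054, 0.1472]
tool_rot: [0.559, 0.829, -0.001, -0.001]
wrist_force: [-4.1, -0.7, 2.8]
gripper_width: 0.004
```

>>> play_rows(commands="0.04 0.141 0 0.5;0.04 0.141 0 0.5;0.04 0.141 0 0.5;0.04 0.141 0 0.5;0.04 0.141 0 0.5;0.04 0.141 0 0.5;0.04 0.141 0 0.5;0.04 0.141 0 0.5;0.04 0.141 0 0.5;0 0 0 0")

```text
time: 15.5
eef_pos: [0.5141, 0.1253, 0.1471]
tool_rot: [0.787, 0.617, -0.0, -0.0]
wrist_force: [-0.2, 0.3, 0.1]
gripper_width: -0.002
```

```bash
python3 -c "
from h import *
chk()"
```

```text
t 15.5 yaw 76.2 finger t,n mm 80.4 26.1 z 0.1471 F [-0.2  0.3  0.1] j6 2.05
side [0.5194 0.1334 0.1851] 92 ang 90.5
net [0.54  0.116 0.117] 0.68 ang 75.4
```

>>> play_rows(commands="0.02 0.07 0 0.25;0.04 0.141 0 0.5;0.04 0.141 0 0.5;0.04 0.141 0 0.5;0.02 0.08 0 0.3;0.02 0.07 0 0.25;0.01 0.04 0 0.15;0.01 0.03 0 0.1;0 0 0 0")

```text
time: 16.6
eef_pos: [0.5431, 0.1216, 0.1473]
tool_rot: [0.884, 0.468, -0.0, -0.0]
wrist_force: [-2.7, 2.4, 0.2]
gripper_width: -0.003
```

>>> play_rows(commands="0 -0.2 0 0;0 -0.4 0 0;0 -0.4 0 0;0 0 -0.5 0;0 0 -0.9 0;0 0 -0.9 0;0 -0.8 -0.5 0;0 -0.9 0 0;0 -0.9 0 0;0 0 0 0")

```text
time: 17.6
eef_pos: [0.4203, 0.2041, 0.2603]
tool_rot: [0.883, 0.47, 0.0, -0.0]
wrist_force: [-0.4, 0.2, -0.4]
gripper_width: 0.001
```

```bash
python3 -c "
from h import *
s=look('top','top5');print(wheel(s));look('side','side5');chk()
for t in ['bin','screwdriver','spray']:
    for r in ctrl.landmark_of(t,'side')[:1]+ctrl.landmark_of(t,'top')[:1]: print(t,np.round(r['position'],3))"
```

```text
(array([0.52081962, 0.03875729]), np.float64(0.07852975464323295), 1450, array([0.56156907, 0.10727771, 0.18430318]), 69)
t 17.7 yaw 56.0 finger t,n mm 79.7 171.5 z 0.2598 F [ 0.4  0.7 -0.1] j6 2.61
top [0.5615 0.1072 0.1841] 70 ang 58.1
net [0.564 0.108 0.114] 0.6 ang 56.9
side [0.5602 0.1108 0.1821] 100 ang 60.2
net [0.565 0.107 0.117] 0.58 ang 56.2
bin [ 0.54  -0.23  -0.001]
screwdriver [ 0.676  0.122 -0.001]
screwdriver [0.679 0.119 0.004]
spray [ 0.692 -0.062  0.003]
spray [ 0.697 -0.061 -0.003]
```

View pics/side5.png

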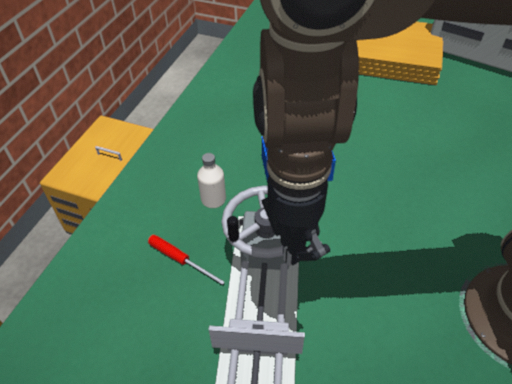

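In both cameras the handle is about 5.5 mm (4°) short of its start point, inside the 16 mm limit. It stands at about (233,228). The hand is clear and above everything.

```bash
python3 -c "
from h import *
ctrl.job_done();print(ctrl.state()['time'],ctrl.state()['wrist_force'].round(1))"
```

```text
the job is handed in; nothing more can be done
the job is handed in; nothing more can be done
```

I pushed the hand wheel one turn clockwise by its handle with the shut fingers, without gripping it, and the job is handed in. Partway round, at about 280°, I backed the hand off and turned it so another face of the fingers could finish the push.

**Handle position:** the depth pictures from both cameras put the handle about 5.5 mm (4°) short of where it began, inside the 16 mm limit. The trained network's readings put it within about 2–6 mm of its start.

**Turn count and force:** I tracked the turn in one direction all the way round, including at about 190° with the fingers pressing. The wrist force was about 4–6 N in every reading while pushing.

**Surroundings:** the bin, screwdriver and bottle read within 4–5 mm of their first positions, about the networks' own error. The hand is clear, with its tip 260 mm above the bench.

**Disagreements:** while the fingers were next to the handle, my own depth measurement sometimes picked up the fingers instead. At those points I relied on the network and the finger position. The stop's 10 mm travel was not measured directly, and the job-done call gave no verdict.

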